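# Grade turned balls with a rocking sieve into a parts carousel

### The arm

A 6-joint arm with a two-finger parallel gripper is mounted at the origin on a cart in front of the work surface, level with it; the furniture and walls round the work are solid. World frame = base frame: x ahead of the robot, y to its left, z up, the work surface at z = 0. Lengths are in mm, angles in rad, forces in N, time in s.
With the tool pointing down it reaches from about 400 to 925 mm from the base axis. Payload 12.5 kg.
Tool frame: the origin (TCP) lies at the centre of the arm's flange, where the gripper is bolted on; the fingertips stand 190 mm ahead of it and the grasp point (between the pads) lies env.grip_point_offset ahead of it (env.grip_point_offset is the distance from the TCP to the grasp point, in mm); z points along the fingers, x is the direction in which the jaws open and shut, and the axes are right-handed (so a half turn about z gives the same grasp; the last joint's range is limited). The gripper opens to 95 mm and grips with 3 to 60 N. Pads are 20 mm wide; open, the fingers measure 119 mm over their backs; the gripper's body (75 mm by 180 mm) begins 59 mm behind the grasp point.
Start: joints at [-1.365, 0.491, 1.559, -0, 1.092, -0.106], TCP at [191.752, -594.858, 404.761] pointing down, gripper open.
Joint ranges: [-3.1, 3.1], [-0.84, 2.19], [0.05, 2.79], [-1.13, 4.28], [0.06, 2.93], [-2.69, 2.69]. Speed limits (rad/s): [2.22, 2.22, 2.79, 3.14, 3.14, 3.14].

### API

Orientations are given as [roll, pitch, yaw] about the fixed x, y, z axes, in that order (R = Rz(yaw) Ry(pitch) Rx(roll)).
In Python, from cell import state, read_camera, camera_model, job_done, env gives the robot as it stands.
- The arm moves only by the tool arm_command, never from a script. Its argument "steps" is a list of rows, each a list of 6 numbers: the shift along the tool's x, y, z in cm, then the turn, a rotation vector about the tool's x, y, z in degrees. In form: [[dx, dy, dz, rx, ry, rz], ...]. A call has 1 to 12 rows; each row is the pose to reach, as a shift and turn from the pose commanded when the call began, along the tool's axes at that moment; what a row does not reach only later rows make up. A row lasts 1/12 s, in which the tool goes at most 41.7 mm and 7.16 degrees, less where a joint would pass 70% of its speed; a pose out of reach is approached as far as the arm can. A call with a gripper value outside its range is refused whole. "jaw" is the finger opening in cm, from 0 to 9.51, set as the call begins (left out, the last holds). The fingers move at their own pace and stop on an object; the grip force is fixed at half the most. Time passes only in rows, so rows that repeat a pose let the fingers close. It gives the time, the measured TCP pose, the force and the opening at its end, in the units of the state.
- state(): the state, without advancing time (a new reading comes with each control period).
- read_camera(name): name is "scene" or "top"; returns the picture (400x640x3 uint8, red, green, blue); there is no depth.
- camera_model(name): a dict with "K" (3x3 intrinsics, pixels), "xyz" and "rotation" of the camera in the world. Camera axes: x right, y up, looking along -z (the intrinsics and any distortion apply to the point x, -y, -z); pixel columns grow to the right and rows downward; lengths in mm; the calibration is good to about 2 mm. A picture is of the moment at which its call begins. camera_model takes no time and is no camera call.
- job_done(): hands the job in, once; it reports no verdict.
The state is a dict: "t": time; "joints": joint angles; "qvel": joint speeds; "tau": joint torques, N m; "eef_pos": TCP position; "tcp_rot": TCP orientation; "ft_force": force on the tool from outside, world axes, zero at the start; "moment": the same for the moment, N m; "opening": opening from 0.0 (shut) to 1.0 (fully open).
Only numpy, scipy, OpenCV 4.12 (cv2) and the standard library are available. Lean on these libraries where they do the work, as an engineer would, in place of code of your own. Each camera call takes 0.05 s, during which the arm holds its last target. There are 200 camera calls.

### The job

Grade the three wooden balls in the rocking sieve: turn the leaning carousel by its bar knob until its empty bin is under the sieve's barred end, then rock the sieve by its lever so that the two small balls fall through the bars into that bin, and tip it the other way so that the large ball drops into the tray. Leave the sieve level, and finally turn the carousel until the bin with the small balls is at the front, facing the base board's edge on the robot's side. Do not touch the balls, and leave the tools and blocks lying about where they are.

Things in the scene. Friction and masses are not known exactly. Their poses are not given: they have to be found in the camera images.
- station: Fixed plywood base board, 360 x 530 x 12 mm, carrying a leaning carousel at its right, a rocking sieve and a small open tray at its left. Origin: on the table directly below the middle of the carousel's floor. Its x points away from the robot (turned by up to 0.2 rad), y to the left from the carousel to the sieve and the tray, z up.
- carousel (a joint): Angle (rad) of the round tray, radius 165 mm: grows counter-clockwise from above, no stops or catches, stays where left (friction 0.12 N m). The axis leans 23 degrees (0.40 rad) from vertical to the right, away from the sieve (station -y). Starts between -0.75 and 0.20; at 0.785 the empty bin is centred under the sieve's barred end, at 2.356 it is at the front (station -x); within 0.25 is good.
- bin_corner (a point): Point on the carousel's axis at the upper face of its floor (90 mm above the table). Its frame turns with the carousel: z is the leaning axis (upward), x and y run along the two walls that bound the empty bin, so the empty bin is where x and y are both positive.
- bin_middle (a point): Middle of the floor of the empty one of the carousel's four equal quarter bins (walls 34 mm high). The other three hold a wood block, two bridge blanks and two thin strips, all stuck fast.
- knob_grip (a point): Middle of the carousel's knob, a dark wood bar 64 long, 14 wide, 28 mm high, on the axis 60 mm above the carousel's floor (20 above the hub, radius 30 mm; 26 above the bin walls). Frame as bin_corner: the bar lies half-way between x and y, pointing at the middle of the empty bin; z is the axis, along which the tool must be held (leaning 23 degrees to the right) to turn it.
- sieve (a joint): Angle (rad) of the sieve, a pale wooden trough 82 x 236 mm inside, walls 34 mm high: 0 level, + lowers the barred end over the carousel, - lowers the other end over the tray; stops at -0.40 and 0.40; stays where left (friction 0.2 N m). The floor is a shallow V, rising 4 degrees each way from its middle, where the balls rest; they roll once it is rocked by 0.15, surely by 0.35.
- sieve_hinge (a point): Middle of the sieve's hinge line, which runs along station x, 215 mm above the table; the trough's floor passes through it.
- lever_grip (a point): Middle of the sieve's lever handle, a round dark wood bar 16 mm in diameter along station x, 25 mm free each way, on the robot's side of the sieve: 88 mm above the hinge line, 80 mm nearer the robot than sieve_hinge. It swings about the hinge line: towards the carousel (station -y) makes the sieve angle positive, by the same angle.
- grate_middle (a point): Middle of the barred part of the sieve's floor: steel bars with 17.5 mm gaps, 60 to 134 mm from the hinge, then an end wall. This end overhangs the carousel, 65 mm or more left of its axis, about 205 mm above the table when level.
- tray_floor (a point): Middle of the inner floor of the open wooden tray, 100 x 90 mm inside, walls 57 mm high, fixed to the base. Above it the sieve's floor has an opening as wide as the trough, 48 to 99 mm from the hinge, through which the large ball (and anything left) drops.
- ball_small_a_center (a point): Centre of a small turned wooden ball, 14 mm in diameter, starting in the sieve.
- ball_small_b_center (a point): Centre of the other small ball, 14 mm in diameter.
- ball_large_center (a point): Centre of the large turned wooden ball, 28 mm in diameter, too big for the bars.
- ball_small_a: The small ball of ball_small_a_center.
- ball_small_b: The small ball of ball_small_b_center.
- ball_large: The large ball of ball_large_center.
- thumb_plane: Bystander, leave alone: brass thumb plane, 25 x 60 x 34 mm, on the table; origin under its middle.
- cork_block: Bystander, leave alone: cork sanding block, 44 x 70 x 28 mm; origin under its middle.
- spool_clamp: Bystander, leave alone: wooden spool clamp lying on its side, 110 x 30 x 30 mm; origin under its middle.

How it is judged (in metres and radians):
On the way, in this order (a step that is already met when the one before it is completed fails the run):
1. the carousel's empty bin is under the barred end of the sieve (value of joint carousel between 0.485 and 1.085 rad), for 0.2 s.
2. both small balls have fallen through the bars into the empty bin (x of ball_small_a_center in the frame of bin_corner between 0.002 and 0.165 m and y of ball_small_a_center in the frame of bin_corner between 0.002 and 0.165 m and z of ball_small_a_center in the frame of bin_corner between 0 and 0.034 m and x of ball_small_b_center in the frame of bin_corner between 0.002 and 0.165 m and y of ball_small_b_center in the frame of bin_corner between 0.002 and 0.165 m and z of ball_small_b_center in the frame of bin_corner between 0 and 0.034 m), for 0.2 s.
3. the large ball has been tipped into the tray (x of ball_large_center in the frame of tray_floor between -0.055 and 0.055 m and y of ball_large_center in the frame of tray_floor between -0.055 and 0.055 m and z of ball_large_center in the frame of tray_floor between 0 and 0.045 m), for 0.2 s.
4. the bin with the small balls is at the front (all of step 2 and value of joint carousel between 1.956 and 2.756 rad), for 0.2 s.
At the end, for the whole second after the job is handed in: Both small balls lie in the bin that was empty, the large ball lies in the tray, the carousel is turned so that that bin is at the front (joint 2.356 within 0.40 rad), the sieve is level within 0.12 rad, and the balls, the carousel and the sieve are at rest (all of step 3 and all of step 4 and value of joint sieve between -0.12 and 0.12 rad and linear speed of each of ball_small_a, ball_small_b, ball_large below 0.05 m/s and velocity of joint carousel between -0.05 and 0.05 rad/s and velocity of joint sieve between -0.05 and 0.05 rad/s); the robot touches nothing.
It fails at once if the thumb plane is disturbed (moved more than 30 mm) (distance of thumb_plane from where it was at the start of the episode above 0.03 m).
It fails at once if the cork block is disturbed (moved more than 30 mm) (distance of cork_block from where it was at the start of the episode above 0.03 m).
It fails at once if the spool clamp is disturbed (moved more than 30 mm) (distance of spool_clamp from where it was at the start of the episode above 0.03 m).
It fails at once if the robot touches a ball instead of using the sieve (contact force between any of the fingers, the arm and ball_small_a above 0.5 N or contact force between any of the fingers, the arm and ball_small_b above 0.5 N or contact force between any of the fingers, the arm and ball_large above 0.5 N).
It also fails if it takes over 72 s, if anything falls off the work surface, if the arm or the gripper's body presses on something with over 40 N, if the wrist force passes 120 N, or if a joint passes its speed limit or range.

## Working session

There is one attempt and no reset: what is moved stays moved. The work goes in short steps, Python scripts to look and compute and a tool call to move; the robot and the scene stay as the last step left them, time stands still between calls to the robot, and variables do not carry over. Pictures are saved under pics/ and viewed, about 8 in all and at most 12, crops included, and the job is handed in when it is done.

Besides the shell and the picture viewer there is one more tool, called as name([rows], argument=value, ...), one row to a line, values as JSON. arm_command: Moves the arm, as the interface text tells. Its arguments: {"type":"object","properties":{"steps":{"type":"array"},"jaw":{"type":"number"}},"required":["steps"]}

```bash
ls; mkdir -p pics; python3 - <<'E'
from cell import state, read_camera, camera_model, env
import cv2
print(state(), env.grip_point_offset)
for n in("scene","top"):
    m=camera_model(n); print(n,m)
    cv2.imwrite(f"pics/{n}0.png",read_camera(n)[:,:,::-1])
E
```

```text
pics
{'t': 0.0, 'joints': array([-1.36462224e+00,  4.91553222e-01,  1.55945794e+00, -3.65636319e-05,
        1.09169570e+00, -1.05570917e-01]), 'qvel': array([ 0.00023117,  0.00128202, -0.00125852,  0.0016753 , -0.00086875,
        0.00043534]), 'tau': array([ 1.06163625e-03, -6.12646222e+01, -2.58178926e+01,  6.92666858e-02,
        4.81962925e-02, -1.05503564e-04]), 'eef_pos': array([ 191.72879687, -594.82685987,  404.162645  ]), 'tcp_rot': array([-3.14150749e+00,  1.11142490e-03, -1.25903441e+00]), 'ft_force': array([ 1.01679064, -0.21538319,  0.35147348]), 'moment': array([-0.01528032, -0.0135153 ,  0.00881447]), 'opening': 1.0016792098897693} 171.3
scene {'K': array([[456.87268463,   0.        , 318.46268872],
       [  0.        , 456.87268463, 194.27609287],
       [  0.        ,   0.        ,   1.        ]]), 'xyz': array([ -26.11927588,  861.0485693 , 1122.16995506]), 'rotation': array([ 0.75327089, -0.0067517 , -2.45272799])}
top {'K': array([[419.54416574,   0.        , 320.97283335],
       [  0.        , 419.54416574, 199.13913653],
       [  0.        ,   0.        ,   1.        ]]), 'xyz': array([ 290.19183765,  174.73668975, 1331.00784615]), 'rotation': array([ 0.20135935,  0.00474488, -1.62867262])}
```

View pics/scene0.png

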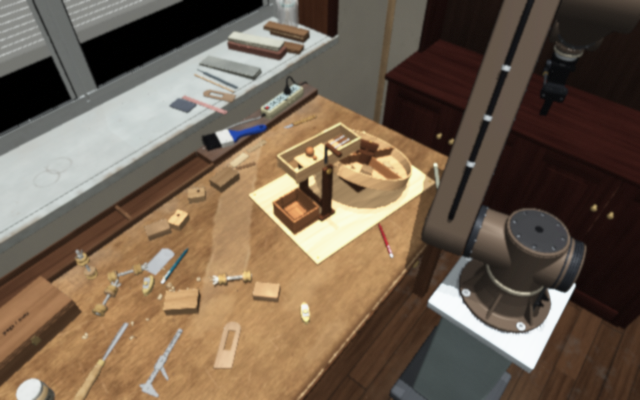

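View pics/top0.png

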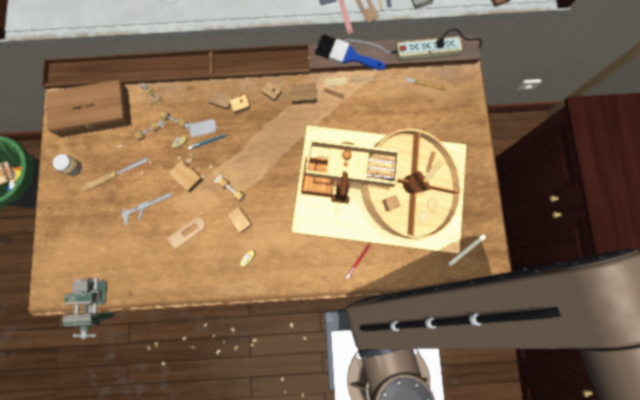

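```bash
cat > h.py <<'E'
import numpy as np, cv2
from scipy.spatial.transform import Rotation as Rt
from cell import state, read_camera, camera_model, env
def R(rpy): return Rt.from_euler('xyz',rpy).as_matrix()
def ray(n,uv):
    m=camera_model(n); d=np.linalg.inv(m['K'])@[uv[0],uv[1],1]
    return m['xyz'],R(m['rotation'])@(d*[1,-1,-1])
def onz(n,uv,z):
    o,d=ray(n,uv); return o+d*(z-o[2])/d[2]
def proj(n,P):
    m=camera_model(n); c=(np.atleast_2d(P)-m['xyz'])@R(m['rotation'])*[1,-1,-1]
    q=c@m['K'].T; return q[:,:2]/q[:,2:]
def tri(uvs,uvt):
    A=[];b=[]
    for n,uv in(("scene",uvs),("top",uvt)):
        o,d=ray(n,uv); d=d/np.linalg.norm(d); M=np.eye(3)-np.outer(d,d); A.append(M); b.append(M@o)
    return np.linalg.lstsq(np.vstack(A),np.hstack(b),rcond=None)[0]
E
python3 - <<'E'
from h import *
s=cv2.imread('pics/scene0.png');t=cv2.imread('pics/top0.png')
# board contour in the top view
for uv in((307,127),(467,143),(461,251),(293,235)): print(onz("top",uv,12).round(0))
cs=cv2.resize(s[115:265,240:450],None,fx=3.8,fy=3.8,interpolation=cv2.INTER_CUBIC)
ct=cv2.resize(t[120:260,285:475],None,fx=4.2,fy=4.2,interpolation=cv2.INTER_CUBIC)
cv2.imwrite('pics/cs.png',cs);cv2.imwrite('pics/ct.png',ct)
E
```

```text
[807. 198.  12.]
[ 719. -326.   12.]
[ 368. -262.   12.]
[449. 260.  12.]
```

View pics/cs.png

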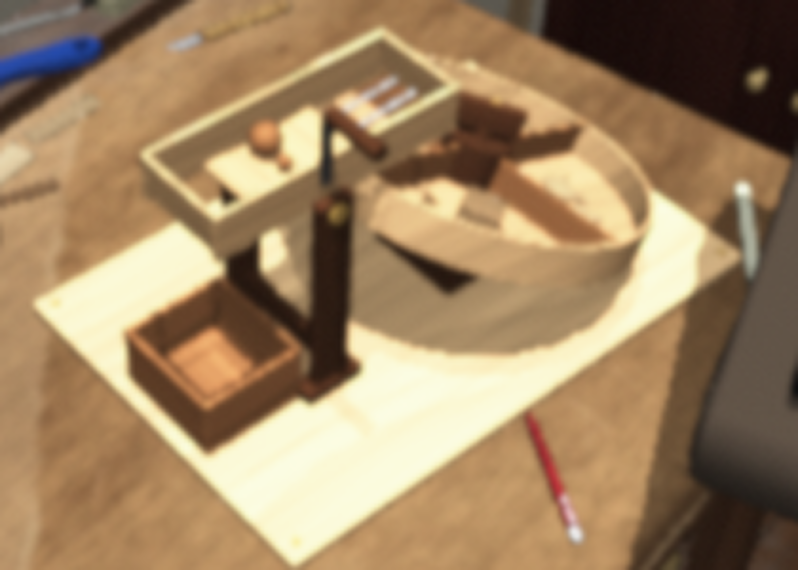

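View pics/ct.png

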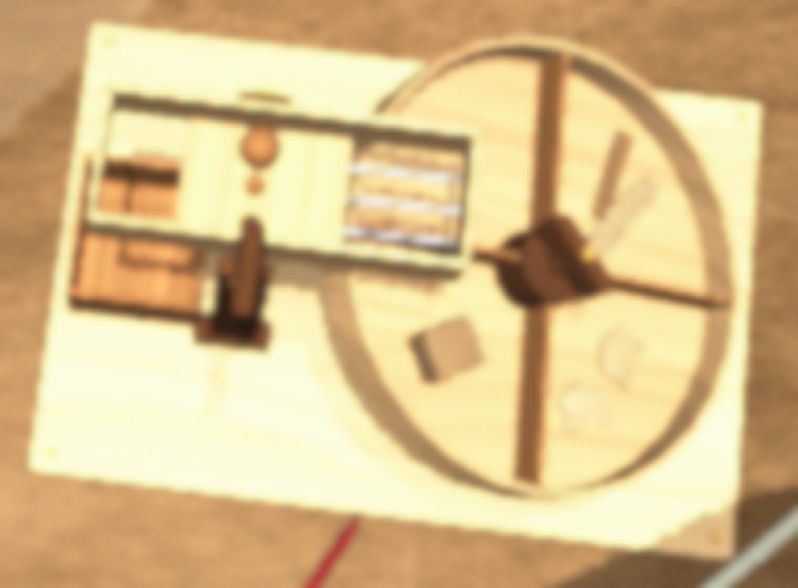

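```bash
python3 - <<'E'
from h import *
s=cv2.imread('pics/scene0.png');t=cv2.imread('pics/top0.png')
def crop(im,u,v,w,h,f):
    c=cv2.resize(im[v:v+h,u:u+w],None,fx=f,fy=f,interpolation=cv2.INTER_CUBIC)
    for k in range(0,w,5):
        cv2.line(c,(k*f,0),(k*f,h*f if (u+k)%10==0 else 4),(255,0,0),1)
        if (u+k)%10==0: cv2.putText(c,str(u+k),(k*f,10),0,.35,(0,0,255))
    for k in range(0,h,10):
        kk=k+(-v)%10
        cv2.line(c,(0,kk*f),(w*f,kk*f),(255,0,0),1); cv2.putText(c,str(v+kk),(0,kk*f+10),0,.35,(0,0,255))
    return c
a=crop(t,390,125,80,120,5); b=crop(t,325,150,40,60,5); c=crop(s,315,135,40,60,5)
o=np.zeros((600,600,3),np.uint8); o[:,:400]=a; o[:300,400:]=b; o[300:,400:]=c
cv2.imwrite('pics/z.png',o)
# dark masks, left edge positions of wall lines
g=t.astype(int).sum(2)
for v in(150,160,170,200,210,220,230): 
    r=g[v,395:430]; bg=np.median(r); w=np.clip(bg-r-60,0,None); print(v,(w@np.arange(395,430)/w.sum()).round(2))
for u in(435,440,445,450,455):
    r=g[175:205,u]; w=np.clip(np.median(r)-r-60,0,None); print('u',u,(w@np.arange(175,205)/w.sum()).round(2))
E
```

```text
150 415.04
160 412.82
170 415.53
200 409.63
210 411.37
220 410.76
230 409.88
u 435 187.95
u 440 189.06
u 445 190.15
u 450 191.17
u 455 192.11
```

View pics/z.png

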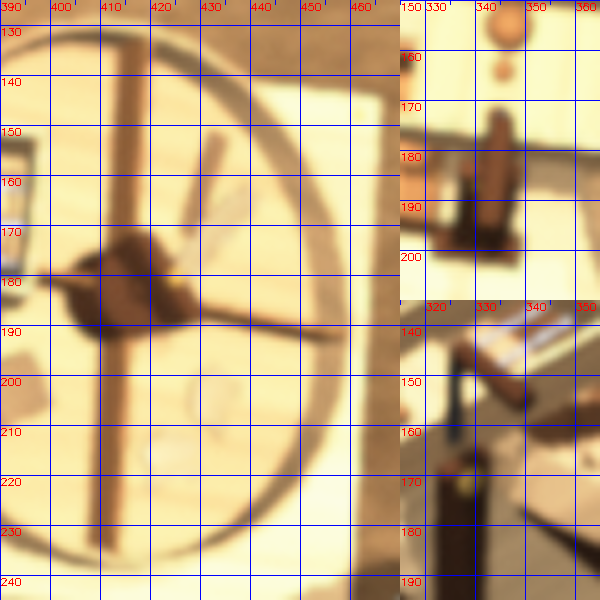

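```bash
python3 - <<'E'
from h import *
P=onz("top",(414.1,183.6),90+34*np.cos(.4))
for yaw in(-.165,):
    Z=R([0,0,yaw]); O=P-Z@[0,-34*np.sin(.4),0]; O[2]=0; print('P',P.round(1),'O',O.round(1))
    Rc=Z@R([.4,0,0]); print('axis',Rc[:,2].round(3))
    for uv in((416.3,145),(412,225),(450,191.1),(397,180.9)):
        o,d=ray("top",uv); n=Rc[:,2]; p=o+d*((P-o)@n)/(d@n); q=Rc.T@(p-P); print(uv,q.round(1),np.arctan2(q[1],q[0]).round(3))
    K=P-Rc[:,2]*34+Rc[:,2]*60; print('knob',K.round(1))
    for th in(0,.1): 
        c=Rc@R([0,0,th+np.pi/4]); print('knobtop proj',proj("top",[K+c@[x,0,14] for x in(-32,0,32)]).round(1).tolist())
for n,uv in(("top",(343.5,174)),("top",(341.5,193)),("top",(342.5,184)),("scene",(326,146)),("scene",(338,155)),("scene",(332,150.5))): print(n,uv,onz(n,uv,303+5).round(0))
a=[(307,127),(467,143),(461,251),(293,235)]
print(tri((332,150.5),(342.3,184)))
# board long edge via mask
t=cv2.imread('pics/top0.png'); h=cv2.cvtColor(t,cv2.COLOR_BGR2GRAY).astype(float); g=cv2.GaussianBlur(h,(0,0),1)
e=[]
for u in range(305,450,5):
    dv=np.diff(g[225:262,u]); e.append((u,225+dv.argmin()+.5))
p=np.array([onz("top",x,12) for x in e]); k=np.polyfit(p[:,1],p[:,0],1); r=p[:,0]-np.polyval(k,p[:,1]); m=abs(r-np.median(r))<5; k=np.polyfit(p[m,1],p[m,0],1); print('front edge yaw',-np.arctan(k[0]),m.sum(),len(m))
E
```

```text
P [ 567.7 -111.9  121.3] O [569.9 -98.8   0. ]
axis [-0.064 -0.384  0.921]
(416.3, 145) [120.3   1.1   0. ] 0.009
(412, 225) [-124.   -2.    0.] -3.125
(450, 191.1) [   1.6 -131.6    0. ] -1.559
(397, 180.9) [-3.3 59.1  0. ] 1.626
knob [ 566.1 -121.9  145.3]
knobtop proj [[428.3, 190.2], [422.2, 181.1], [416.1, 172.0]]
knobtop proj [[429.0, 189.5], [422.2, 181.1], [415.5, 172.7]]
top (343.5, 174) [560. 107. 308.]
top (341.5, 193) [512. 115. 308.]
top (342.5, 184) [534. 111. 308.]
scene (326, 146) [553. 117. 308.]
scene (338, 155) [506. 124. 308.]
scene (332, 150.5) [529. 120. 308.]
[536.73296272 111.16571455 297.67300613]
front edge yaw -0.1866392379221391 28 29
```

```bash
python3 - <<'E'
from h import *
yaw=-.178; Z=R([0,0,yaw]); Rc=Z@R([.4,0,0]); th=.02
O=np.array([569.9,-98.8,90]); c0=np.cos(.4)
t=cv2.imread('pics/top0.png'); g=t.astype(int).sum(2)
print(g[165:200:2,398:434:2])
a=np.linspace(0,2*np.pi,60)
kb=R([0,0,th+np.pi/4])
def pr(O):
    hub=[O+Rc@[30*np.cos(x),30*np.sin(x),z] for x in a for z in(0,40)]
    bar=[O+Rc@kb@[x,y,74] for x in(-32,32) for y in(-7,7)]
    return proj("top",hub),proj("top",bar)
h,b=pr(O); print('hub',h.min(0).round(1),h.max(0).round(1)); print('bar',b.round(1).tolist())
rim=[O+Rc@[165*np.cos(x),165*np.sin(x),34] for x in a]; r=proj("top",rim); print('rim',r.min(0).round(1),r.max(0).round(1), proj("scene",rim).min(0).round(1),proj("scene",rim).max(0).round(1))
cv2.polylines(t,[np.int32(r*8)],True,(0,0,255),1,cv2.LINE_AA,3)
s=cv2.imread('pics/scene0.png'); cv2.polylines(s,[np.int32(proj("scene",rim)*8)],True,(0,0,255),1,cv2.LINE_AA,3)
for im,n in((t,"top"),(s,"scene")):
    q=proj(n,[O+Rc@kb@[x,y,74] for x,y in((-32,-7),(32,-7),(32,7),(-32,7))]); cv2.polylines(im,[np.int32(q*8)],True,(0,255,0),1,cv2.LINE_AA,3)
o=np.hstack([cv2.resize(t[120:245,355:475],None,fx=3.3,fy=3.3,interpolation=2),cv2.resize(s[115:240,325:445],None,fx=3.3,fy=3.3,interpolation=2)]); cv2.imwrite('pics/o.png',o); print(o.shape)
E
```

```text
[[669 669 672 675 681 681 629 378 293 351 596 660 659 657 600 452 444 578]
 [672 666 662 661 667 667 614 362 293 363 617 677 675 664 562 429 452 574]
 [664 675 674 670 667 661 585 348 291 366 601 669 681 663 522 442 537 601]
 [648 659 667 672 673 670 592 339 266 286 401 523 644 653 538 480 597 607]
 [651 658 657 659 657 646 543 283 195 187 244 319 533 638 610 594 607 599]
 [655 656 657 642 566 429 309 203 157 164 196 254 371 571 591 605 598 585]
 [628 637 636 522 269 168 210 240 188 157 176 226 282 416 582 601 598 620]
 [459 477 477 374 279 228 233 253 225 173 163 182 266 469 571 604 628 653]
 [333 264 257 268 293 283 243 249 241 190 170 164 221 413 464 575 647 661]
 [595 541 384 178 167 179 227 247 246 208 187 158 171 228 283 445 628 649]
 [663 656 530 200 154 157 208 242 240 223 196 161 154 184 241 309 475 555]
 [669 665 589 280 150 146 173 223 240 241 236 196 153 163 195 256 288 305]
 [679 675 654 466 184 135 140 183 228 239 243 234 193 187 247 367 460 472]
 [676 676 677 621 392 193 137 139 193 251 295 344 383 472 565 623 640 648]
 [672 672 672 668 626 502 288 227 301 449 553 587 591 630 660 664 663 662]
 [669 679 678 675 673 632 386 290 349 552 645 643 637 655 663 662 662 662]
 [642 678 680 681 678 629 385 295 350 579 663 664 664 668 670 668 658 648]
 [594 655 667 669 667 610 366 293 347 605 674 675 675 675 670 650 623 634]]
hub [399.1 173.3] [423.7 195.4]
bar [[429.8, 188.9], [426.8, 191.6], [417.6, 170.8], [414.5, 173.5]]
rim [364.8 129.6] [458.7 239.5] [317.3 127.9] [412.  180.6]
(412, 792, 3)
```

View pics/o.png

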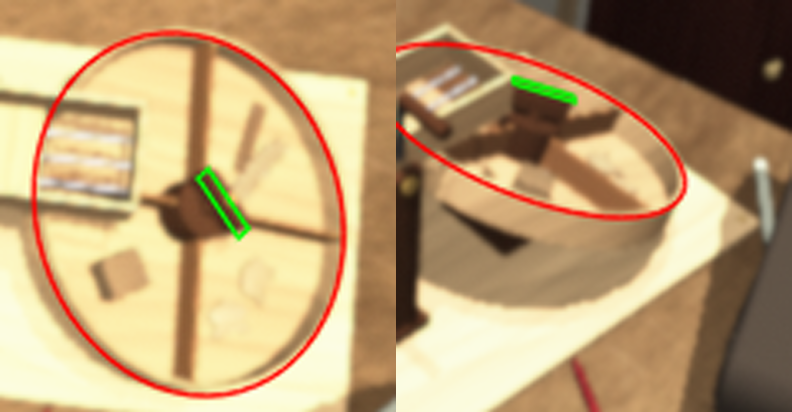

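```bash
python3 - <<'E'
from h import *
yaw=-.178; Rc=R([0,0,yaw])@R([.4,0,0]); O=np.array([569.9,-98.8,90])
for s,t in(((399.2,177.6),(412.5,235)),((392.6,148.4),(455,192)),((332,150.5),(342.3,184)),((240+265/3.8,115+138/3.8),(285+260/4.2,120+147/4.2)),((240+285/3.8,115+163/3.8),(285+255/4.2,120+186/4.2))):
    p=tri(s,t); print(p.round(0),(Rc.T@(p-O)).round(0),(R([0,0,yaw]).T@(p-O)).round(0), proj("scene",p).round(1),proj("top",p).round(1))
# consistency check on the board corners (z=12)
for s,t in(((240+38/3.8,115+303/3.8),(307,127)),((240+738/3.8,115+257/3.8),(467,143)),((240+297/3.8,115+566/3.8),(293,235))):
    p=tri(s,t); print('corner',p.round(0),proj("scene",p).round(1)-s)
s=cv2.imread('pics/scene0.png'); 
a=np.linspace(0,2*np.pi,60)
for z,c in((34,(0,0,255)),(0,(255,0,0)),(-10,(0,255,0))):
    rim=[O+Rc@[165*np.cos(x),165*np.sin(x),z] for x in a]; cv2.polylines(s,[np.int32(proj("scene",rim)*8)],True,c,1,cv2.LINE_AA,3)
cv2.imwrite('pics/o2.png',cv2.resize(s[110:240,300:445],None,fx=5,fy=5,interpolation=2))
E
```

```text
[419. -92. 113.] [-150.  -10.   29.] [-150.  -21.   23.] [[399.9 177.7]] [[412.1 234.3]]
[ 545. -252.   58.] [   3. -155.   31.] [   3. -155.  -32.] [[391.8 148.2]] [[455.5 192.8]]
[537. 111. 298.] [-70. 266. 113.] [-70. 201. 208.] [[331.9 150.5]] [[342.3 184.1]]
[636.  88. 223.] [ 32. 232.  46.] [ 32. 196. 133.] [[309.7 151.3]] [[346.9 155. ]]
[612.  93. 214.] [  8. 229.  38.] [  8. 196. 124.] [[314.9 157.9]] [[345.8 164.4]]
corner [808. 197.   7.] [[-0.2        -0.03684211]]
corner [ 554. -328.  -29.] [[-36.11052632 -28.13157895]]
corner [454. 262.   4.] [[1.24210526 0.35263158]]
```

View pics/o2.png

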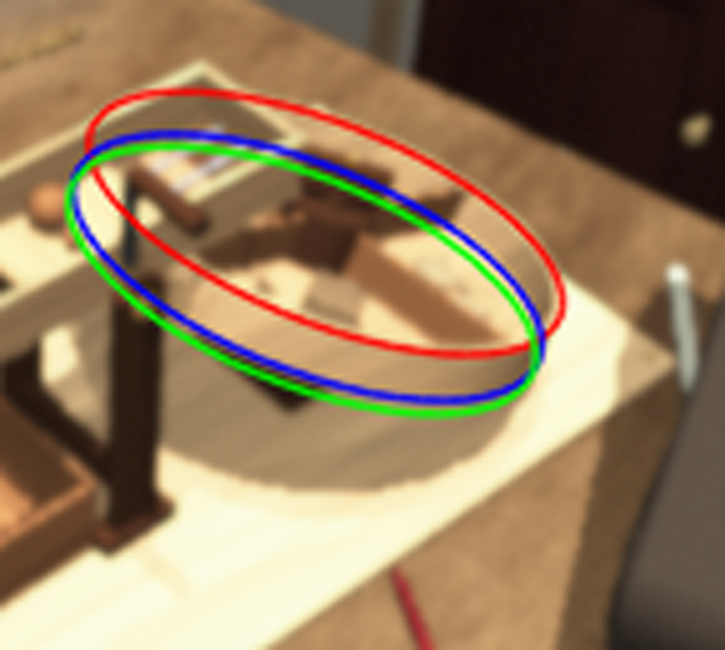

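```bash
cat >> h.py <<'E'
yaw=-.178; Zs=R([0,0,yaw]); Rc=Zs@R([.4,0,0]); O=np.array([569.9,-98.8,90]); AX=Rc[:,2]
def knob(th,h):  # tool pose gripping bar at carousel angle th, grasp point h mm along axis from floor
    a=th-np.pi/4; x=Rc@[np.cos(a),np.sin(a),0]; z=-AX
    return O+AX*(h+171.3),np.c_[x,np.cross(z,x),z]
def down(p,yw): # tool straight down, grasp at p
    return np.array(p)+[0,0,171.3],R([np.pi,0,yw])
def st(x,y,z): return np.array([O[0],O[1],0])+Zs@[x,y,z]
def delta(T,frm=None):
    if frm is None:
        s=state(); frm=(s['eef_pos'],R(s['tcp_rot']))
    p,r=frm; return np.r_[r.T@(T[0]-p)/10, np.degrees(Rt.from_matrix(r.T@T[1]).as_rotvec())].round(2)
E
python3 - <<'E'
from h import *
print(delta(knob(.02,165)), knob(.02,165)[0])
E
```

```text
[-24.05 -45.05   0.48  13.87 -18.3  -17.84] [ 546.71177627 -227.69217029  399.75281228]
```

arm_command([
  [-24.05, -45.05, 0.48, 13.87, -18.3, -17.84],
  [-24.05, -45.05, 0.48, 13.87, -18.3, -17.84],
  [-24.05, -45.05, 0.48, 13.87, -18.3, -17.84],
  [-24.05, -45.05, 0.48, 13.87, -18.3, -17.84],
  [-24.05, -45.05, 0.48, 13.87, -18.3, -17.84],
  [-24.05, -45.05, 0.48, 13.87, -18.3, -17.84],
  [-24.05, -45.05, 0.48, 13.87, -18.3, -17.84],
  [-24.05, -45.05, 0.48, 13.87, -18.3, -17.84],
  [-24.05, -45.05, 0.48, 13.87, -18.3, -17.84],
  [-24.05, -45.05, 0.48, 13.87, -18.3, -17.84],
  [-24.05, -45.05, 0.48, 13.87, -18.3, -17.84],
  [-24.05, -45.05, 0.48, 13.87, -18.3, -17.84],
], jaw=5.5)

```text
t: 1.1
eef_pos: [540.4, -233.6, 399.9]
tcp_rot: [-2.846, 0.273, -0.903]
ft_force: [0.6, -0.8, 0.2]
opening: 0.58
```

```bash
python3 - <<'E'
from h import *
s=state(); print(s['t'],s['joints'].round(2),s['eef_pos'].round(1),delta(knob(.02,165)),delta(knob(.02,64)))
E
```

```text
1.1 [-0.57  0.46  1.64  0.39  1.22  0.2 ] [ 540.4 -233.6  399.9] [-0.07 -0.81  0.28  0.03 -0.03 -0.01] [-8.000e-02 -8.200e-01  1.038e+01  3.000e-02 -3.000e-02 -1.000e-02]
```

arm_command([
  [-0.07, -0.81, 1, 0, 0, 0],
  [-0.07, -0.81, 3, 0, 0, 0],
  [-0.07, -0.81, 5, 0, 0, 0],
  [-0.07, -0.81, 7, 0, 0, 0],
  [-0.07, -0.81, 9, 0, 0, 0],
  [-0.07, -0.81, 10.3, 0, 0, 0],
  [-0.07, -0.81, 10.3, 0, 0, 0],
  [-0.07, -0.81, 10.3, 0, 0, 0],
])

```text
t: 1.77
eef_pos: [552.5, -191.4, 307.2]
tcp_rot: [-2.847, 0.273, -0.903]
ft_force: [0.5, -0.7, -0.3]
opening: 0.577
```

```bash
python3 - <<'E'
from h import *
s=state(); print(s['t'],s['eef_pos'].round(1),s['ft_force'].round(1),delta(knob(.02,64)))
a=read_camera("scene")[:,:,::-1];b=read_camera("top")[:,:,::-1]
cv2.imwrite('pics/g1.png',np.hstack([cv2.resize(a[90:210,330:430],None,fx=4,fy=4,interpolation=2),cv2.resize(b[120:240,385:485],None,fx=4,fy=4,interpolation=2)]))
E
```

```text
1.7667 [ 552.5 -191.4  307.2] [ 0.5 -0.7 -0.3] [-0.1  -0.21  0.15  0.06  0.01 -0.01]
```

View pics/g1.png

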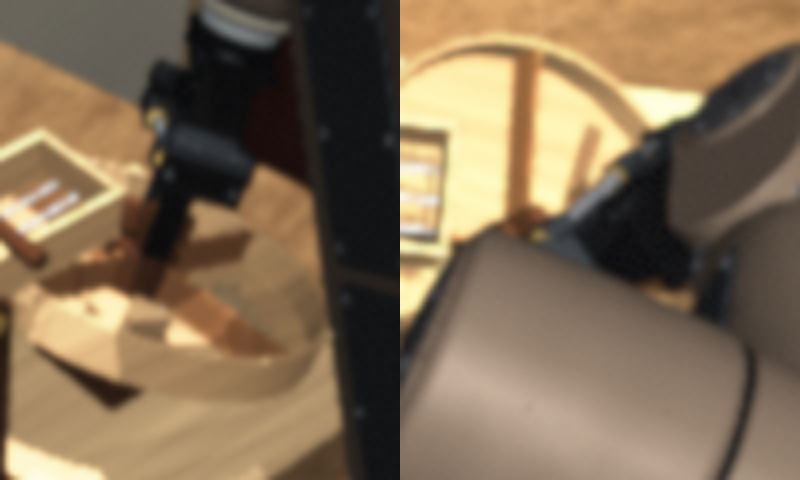

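arm_command([
  [0, 0, 0.1, 0, 0, 0],
  [0, 0, 0.1, 0, 0, 0],
  [0, 0, 0.1, 0, 0, 0],
  [0, 0, 0.1, 0, 0, 0],
  [0, 0, 0.1, 0, 0, 0],
  [0, 0, 0.1, 0, 0, 0],
  [0, 0, 0.1, 0, 0, 0],
  [0, 0, 0.1, 0, 0, 0],
  [0, 0, 0.1, 0, 0, 0],
], jaw=0)

```text
t: 2.62
eef_pos: [554.4, -193.6, 306.2]
tcp_rot: [-2.846, 0.26, -0.907]
ft_force: [18.4, -18.4, -20.4]
opening: 0.191
```

```bash
python3 - <<'E'
from h import *
s=state(); print(s['t'],s['eef_pos'].round(1),s['ft_force'].round(1),s['moment'].round(2),s['opening'],delta(knob(.02,64)),R(s['tcp_rot']).T@s['ft_force'])
E
```

```text
2.6167 [ 554.4 -193.6  306.2] [ 18.4 -18.4 -20.4] [-4.8  -2.58 -1.48] 0.19126970221434375 [-0.41 -0.2   0.12 -0.06 -0.77 -0.01] [30.26076445  0.77856248 13.45009117]
```

arm_command([
  [0.2, 0, 0.1, 0, 0, 0],
  [0.3, 0, 0.1, 0, 0, 0],
  [0.4, 0, 0.1, 0, 0, 0],
  [0.4, 0, 0.1, 0, 0, 0],
])

```text
t: 2.95
eef_pos: [555.6, -194.8, 305.6]
tcp_rot: [-2.845, 0.268, -0.904]
ft_force: [1.3, -9.1, 4.7]
opening: 0.193
```

```bash
python3 - <<'E'
from h import *
s=state(); r=R(s['tcp_rot']).T; print(s['t'],s['eef_pos'].round(1),s['opening'],delta(knob(.02,64)),r@s['ft_force'],r@s['moment'])
E
```

```text
2.95 [ 555.6 -194.8  305.6] 0.19258064475101433 [-0.59 -0.19  0.1  -0.03 -0.33  0.02] [ 6.42407448  2.49361931 -7.72827171] [-0.60948545  1.35803075  0.03876436]
```

arm_command([
  [0.05, 0, 0, 0, 0, -4],
  [0.05, 0, 0, 0, 0, -8],
  [0.05, 0, 0, 0, 0, -12],
  [0.05, 0, 0, 0, 0, -16],
  [0.05, 0, 0, 0, 0, -20],
  [0.05, 0, 0, 0, 0, -22],
  [0.05, 0, 0, 0, 0, -22],
  [0.05, 0, 0, 0, 0, -22],
])

```text
t: 3.62
eef_pos: [555.8, -195.0, 305.5]
tcp_rot: [-2.769, 0.14, -0.533]
ft_force: [1.8, -7.5, 5.0]
opening: 0.191
```

```bash
python3 - <<'E'
from h import *
s=state(); r=R(s['tcp_rot']).T; print(s['t'],s['eef_pos'].round(1),s['opening'],delta(knob(.02,64)),delta(knob(.785,64)),r@s['ft_force'],r@s['moment'])
E
```

```text
3.6167 [ 555.8 -195.   305.5] 0.1912970453659192 [-0.5  -0.4   0.1   0.03 -0.32 22.04] [ -0.5   -0.4    0.1    0.15  -0.28 -21.79] [ 4.59915436  3.05993296 -7.28539794] [-0.96446651  0.96193636  0.03454238]
```

arm_command([
  [0.05, 0, 0, 0, 0, -4],
  [0.05, 0, 0, 0, 0, -8],
  [0.05, 0, 0, 0, 0, -12],
  [0.05, 0, 0, 0, 0, -16],
  [0.05, 0, 0, 0, 0, -20],
  [0.05, 0, 0, 0, 0, -22],
  [0.05, 0, 0, 0, 0, -22],
  [0.05, 0, 0, 0, 0, -22],
])

```text
t: 4.28
eef_pos: [556.1, -195.2, 305.5]
tcp_rot: [-2.745, -0.005, -0.176]
ft_force: [-0.1, -8.7, 6.6]
opening: 0.195
```

```bash
python3 - <<'E'
from h import *
s=state(); r=R(s['tcp_rot']).T; print(s['t'],s['eef_pos'].round(1),s['opening'],delta(knob(.785,64)),r@s['ft_force'],r@s['moment'])
a=read_camera("scene")[:,:,::-1];b=read_camera("top")[:,:,::-1]
cv2.imwrite('pics/g2.png',np.hstack([cv2.resize(a[110:230,300:430],None,fx=3,fy=3,interpolation=2),cv2.resize(b[120:240,345:475],None,fx=3,fy=3,interpolation=2)]))
E
```

```text
4.2833 [ 556.1 -195.2  305.5] 0.19518382561004874 [-0.34 -0.57  0.1   0.18 -0.22  0.21] [ 1.44356815  5.30593465 -9.42200527] [-1.13447562  0.32960669 -0.03743643]
```

View pics/g2.png

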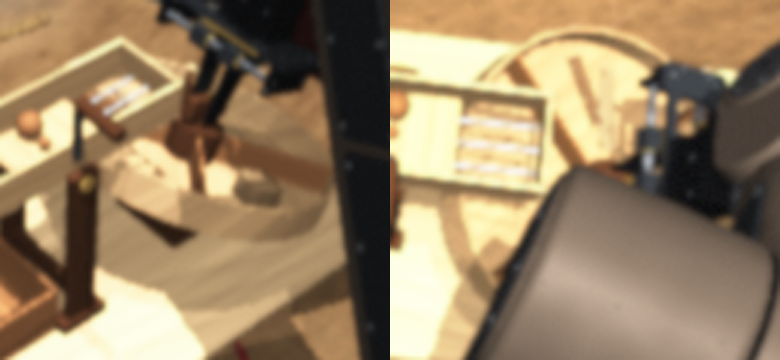

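arm_command([
  [0, 0, 0, 0, 0, 0],
  [0, 0, 0, 0, 0, 0],
  [0, 0, 0, 0, 0, 0],
  [0, 0, 0, 0, 0, 0],
  [0, 0, -3, 0, 0, 0],
  [0, 0, -6, 0, 0, 0],
  [0, 0, -10, 0, 0, 0],
  [0, 0, -14, 0, 0, 0],
  [0, 0, -14, 0, 0, 0],
], jaw=4.5)

```text
t: 5.13
eef_pos: [545.9, -249.5, 440.1]
tcp_rot: [-2.746, -0.01, -0.177]
ft_force: [0.8, -0.5, 0.8]
opening: 0.472
```

```bash
python3 - <<'E'
from h import *
s=state(); r=R(s['tcp_rot']).T; print(s['t'],s['eef_pos'].round(1),s['tcp_rot'],s['opening'],r@s['ft_force'])
for z in(370,308):
    print(delta(down([530.5,111.5,z],yaw+np.pi/2)))
b=read_camera("top"); cv2.imwrite('pics/t3.png',b[:,:,::-1])
E
```

```text
5.1333 [ 545.9 -249.5  440.1] [-2.74633648 -0.01025449 -0.17704257] 0.47167354684732604 [ 0.8449983   0.06245133 -0.90038044]
[ -7.77 -36.47   4.16 -17.31 -18.2  -88.55]
[ -7.84 -34.08   9.88 -17.31 -18.2  -88.55]
```

arm_command([
  [-7.77, -36.47, 4.16, -17.31, -18.2, -88.55],
  [-7.77, -36.47, 4.16, -17.31, -18.2, -88.55],
  [-7.77, -36.47, 4.16, -17.31, -18.2, -88.55],
  [-7.77, -36.47, 4.16, -17.31, -18.2, -88.55],
  [-7.77, -36.47, 4.16, -17.31, -18.2, -88.55],
  [-7.77, -36.47, 4.16, -17.31, -18.2, -88.55],
  [-7.77, -36.47, 4.16, -17.31, -18.2, -88.55],
  [-7.77, -36.47, 4.16, -17.31, -18.2, -88.55],
  [-7.77, -36.47, 4.16, -17.31, -18.2, -88.55],
  [-7.77, -36.47, 4.16, -17.31, -18.2, -88.55],
  [-7.77, -36.47, 4.16, -17.31, -18.2, -88.55],
  [-7.77, -36.47, 4.16, -17.31, -18.2, -88.55],
])

```text
t: 6.18
eef_pos: [530.7, 114.2, 535.5]
tcp_rot: [-3.111, -0.021, 1.3]
ft_force: [-0.2, -1.9, 0.2]
opening: 0.474
```

arm_command([
  [0, 0, 0, 0, 0, 0],
  [0, 0, 0, 0, 0, 0],
  [0, 0, 0, 0, 0, 0],
])

```text
t: 6.43
eef_pos: [531.0, 112.8, 536.1]
tcp_rot: [-3.109, -0.023, 1.287]
ft_force: [-0.1, -0.2, -0.7]
opening: 0.471
```

```bash
python3 - <<'E'
from h import *
s=state(); print(s['t'],s['eef_pos'].round(1),s['tcp_rot'].round(3),s['joints'].round(2),s['opening'])
print(delta(down([530.5,111.5,305],yaw+np.pi/2)))
a=read_camera("scene")[:,:,::-1];b=cv2.imread('pics/t3.png')
cv2.imwrite('pics/g3.png',np.hstack([cv2.resize(a[80:200,280:380],None,fx=4,fy=4,interpolation=2),cv2.resize(b[120:240,310:410],None,fx=4,fy=4,interpolation=2)]))
E
```

```text
6.4333 [531.  112.8 536.1] [-3.109 -0.023  1.287] [ 0.08  0.26  1.56  0.03  1.34 -1.21] 0.47075323209837
[-0.28  0.18  5.97 -1.77 -1.43 -6.02]
```

View pics/g3.png

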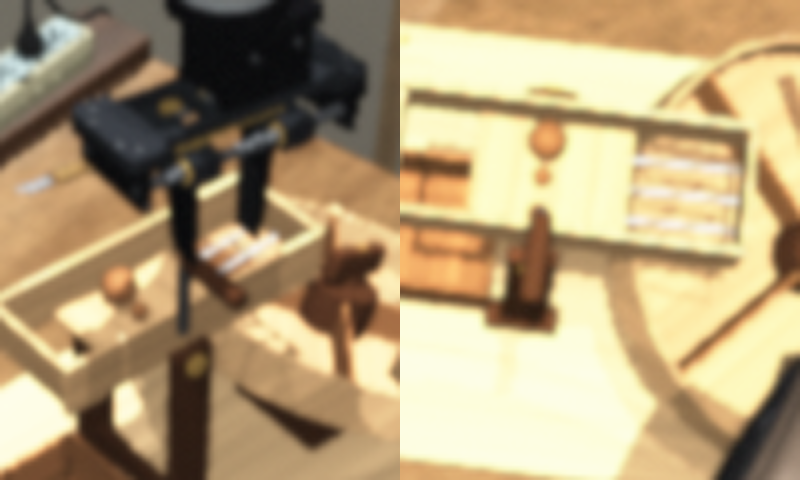

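arm_command([
  [-0.3, 0.1, 1.5, -1.77, -1.43, -6],
  [-0.4, 0.1, 3, -1.77, -1.43, -6],
  [-0.5, 0.1, 4.5, -1.77, -1.43, -6],
  [-0.5, 0.1, 6, -1.77, -1.43, -6],
  [-0.5, 0.1, 6.1, -1.77, -1.43, -6],
  [-0.5, 0.1, 6.1, -1.77, -1.43, -6],
  [-0.5, 0.1, 6.1, -1.77, -1.43, -6],
])

```text
t: 7.07
eef_pos: [529.4, 109.4, 476.3]
tcp_rot: [3.139, 0.0, 1.395]
ft_force: [-1.0, 0.1, 0.7]
opening: 0.472
```

arm_command([
  [0, 0, 0, 0, 0, 0],
  [0, 0, 0, 0, 0, 0],
  [0, 0, 0, 0, 0, 0],
  [0, 0, 0, 0, 0, 0],
  [0, 0, 0, 0, 0, 0],
  [0, 0, 0, 0, 0, 0],
], jaw=0)

```text
t: 7.57
eef_pos: [529.2, 109.5, 475.8]
tcp_rot: [3.139, 0.0, 1.396]
ft_force: [0.2, 0.2, 1.2]
opening: 0.161
```

```bash
python3 - <<'E'
from h import *
s=state(); r=R(s['tcp_rot']).T; print(s['t'],s['eef_pos'].round(1),s['tcp_rot'].round(3),s['opening'],r@s['ft_force'],r@s['moment'])
E
```

```text
7.5667 [529.2 109.5 475.8] [3.139 0.    1.396] 0.1605252125015349 [ 0.20567857  0.17003553 -1.17990527] [-0.07057604  0.14998643  0.05174969]
```

arm_command([
  [-0.44, 0, 0.01, 0, 0, 0],
  [-0.88, 0, 0.04, 0, 0, 0],
  [-1.31, 0, 0.1, 0, 0, 0],
  [-1.75, 0, 0.18, 0, 0, 0],
  [-2.18, 0, 0.27, 0, 0, 0],
  [-2.6, 0, 0.39, 0, 0, 0],
  [-3.02, 0, 0.53, 0, 0, 0],
  [-3.02, 0, 0.53, 0, 0, 0],
  [-3.02, 0, 0.53, 0, 0, 0],
  [-3.02, 0, 0.53, 0, 0, 0],
  [-3.02, 0, 0.53, 0, 0, 0],
  [-3.02, 0, 0.53, 0, 0, 0],
])

```text
t: 8.57
eef_pos: [523.7, 79.8, 470.2]
tcp_rot: [3.141, 0.001, 1.396]
ft_force: [-5.2, 0.5, 0.2]
opening: 0.161
```

arm_command([
  [0, 0, 0, 0, 0, 0],
  [0, 0, 0, 0, 0, 0],
  [0, 0, 0, 0, 0, 0],
  [0, 0, 0, 0, 0, 0],
  [0, 0, 0, 0, 0, 0],
  [0, 0, 0, 0, 0, 0],
  [0, 0, 0, 0, 0, 0],
  [0, 0, 0, 0, 0, 0],
])

```text
t: 9.23
eef_pos: [523.7, 79.9, 470.3]
tcp_rot: [3.141, 0.001, 1.397]
ft_force: [-5.3, -0.1, 1.6]
opening: 0.161
```

```bash
python3 - <<'E'
from h import *
s=state(); r=R(s['tcp_rot']).T; print(s['t'],s['eef_pos'].round(1),s['opening'],r@s['ft_force'],r@s['moment'])
a=read_camera("scene")[:,:,::-1];b=read_camera("top")[:,:,::-1]
cv2.imwrite('pics/s4.png',a);cv2.imwrite('pics/t4.png',b)
cv2.imwrite('pics/g4.png',np.hstack([cv2.resize(a[110:220,290:390],None,fx=4,fy=4,interpolation=2),cv2.resize(b[120:230,325:425],None,fx=4,fy=4,interpolation=2)]))
E
```

```text
9.2333 [523.7  79.9 470.3] 0.1609251341143801 [-1.00585303 -5.19763977 -1.62331184] [0.80489675 0.3616605  0.13682853]
```

View pics/g4.png

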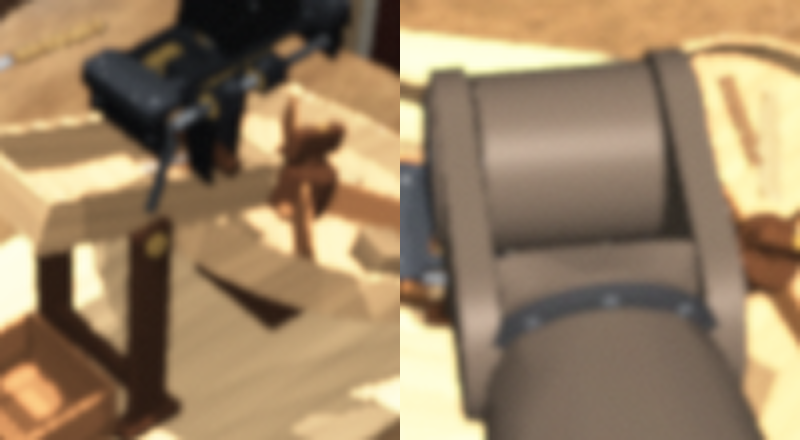

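arm_command([
  [1.0, 0, -0.3, 0, 0, 0],
  [1.96, 0, -0.47, 0, 0, 0],
  [1.96, 0, -0.47, 0, 0, 0],
  [1.0, 0, -0.3, 0, 0, 0],
  [-0.3, 0, 0.14, 0, 0, 0],
  [-0.3, 0, 0.14, 0, 0, 0],
  [-0.3, 0, 0.14, 0, 0, 0],
  [1.0, 0, -0.3, 0, 0, 0],
  [1.96, 0, -0.47, 0, 0, 0],
  [1.0, 0, -0.3, 0, 0, 0],
  [-0.3, 0, 0.14, 0, 0, 0],
  [-0.3, 0, 0.14, 0, 0, 0],
])

```text
t: 10.33
eef_pos: [523.5, 76.8, 469.5]
tcp_rot: [3.138, -0.002, 1.396]
ft_force: [0.0, 5.8, 1.8]
opening: 0.162
```

arm_command([
  [0, 0, 0, 0, 0, 0],
  [0, 0, 0, 0, 0, 0],
  [0, 0, 0, 0, 0, 0],
  [0, 0, 0, 0, 0, 0],
  [0, 0, 0, 0, 0, 0],
  [0, 0, 0, 0, 0, 0],
])

```text
t: 10.83
eef_pos: [523.7, 77.2, 469.5]
tcp_rot: [3.138, -0.0, 1.397]
ft_force: [-0.2, 5.2, 5.6]
opening: 0.159
```

arm_command([
  [0, 0, 0, 0, 0, 0],
  [0, 0, 0, 0, 0, 0],
  [0, 0, 0, 0, 0, 0],
  [0, 0, -4, 0, 0, 0],
  [0, 0, -8, 0, 0, 0],
  [4, 0, -8, 0, 0, 0],
  [8, 0, -8, 0, 0, 0],
  [12, 0, -8, 0, 0, 0],
  [16, 0, -8, 0, 0, 0],
  [20, 0, -8, 0, 0, 0],
  [24, 0, -8, 0, 0, 0],
  [28, 0, -8, 0, 0, 0],
], jaw=4.5)

```text
t: 11.83
eef_pos: [572.0, 354.6, 548.4]
tcp_rot: [3.14, 0.001, 1.396]
ft_force: [0.9, -0.7, 0.3]
opening: 0.472
```

```bash
python3 - <<'E'
from h import *
s=state(); print(s['t'],s['eef_pos'].round(1),s['opening'])
a=read_camera("scene")[:,:,::-1];b=read_camera("top")[:,:,::-1]
cv2.imwrite('pics/s5.png',a);cv2.imwrite('pics/t5.png',b)
cv2.imwrite('pics/g5.png',np.hstack([cv2.resize(a[100:220,310:410],None,fx=4,fy=4,interpolation=2),cv2.resize(b[130:250,345:445],None,fx=4,fy=4,interpolation=2)]))
print('lever now predicted px', proj("top",[523.5,77,298]))
# ball-like colour: saturated orange
for n,im in(("scene",a),("top",b)):
    h=cv2.cvtColor(np.ascontiguousarray(im),cv2.COLOR_BGR2HSV); m=cv2.inRange(h,(6,110,120),(16,220,255))
    c,_,st_,ce=cv2.connectedComponentsWithStats(m)
    for i in range(1,c):
        if 5<st_[i,4]<200 and 290<ce[i][0]<470 and 110<ce[i][1]<250: print(n,st_[i].tolist(),ce[i].round(1))
E
```

```text
11.8333 [572.  354.6 548.4] 0.4722164139069326
lever now predicted px [[356.20836561 188.35602622]]
scene [294, 116, 5, 3, 9] [295.8 117.1]
scene [379, 169, 14, 10, 64] [385.1 174.2]
scene [339, 175, 27, 13, 43] [351.8 181.6]
scene [386, 179, 21, 11, 109] [396.7 184.6]
scene [331, 203, 4, 8, 10] [331.9 207.1]
scene [275, 214, 43, 21, 52] [296.9 225.1]
top [400, 130, 27, 8, 65] [412.5 133. ]
top [405, 139, 10, 22, 59] [409.4 148.6]
top [326, 141, 12, 5, 17] [331.  143.4]
top [339, 145, 22, 8, 38] [348.3 148.6]
top [317, 158, 13, 12, 86] [322.8 163.4]
top [426, 180, 8, 4, 23] [429.6 181.5]
top [381, 188, 9, 4, 19] [385.1 189.5]
top [345, 197, 4, 6, 13] [346.8 200. ]
top [404, 210, 10, 15, 51] [407.7 217.5]
```

View pics/g5.png

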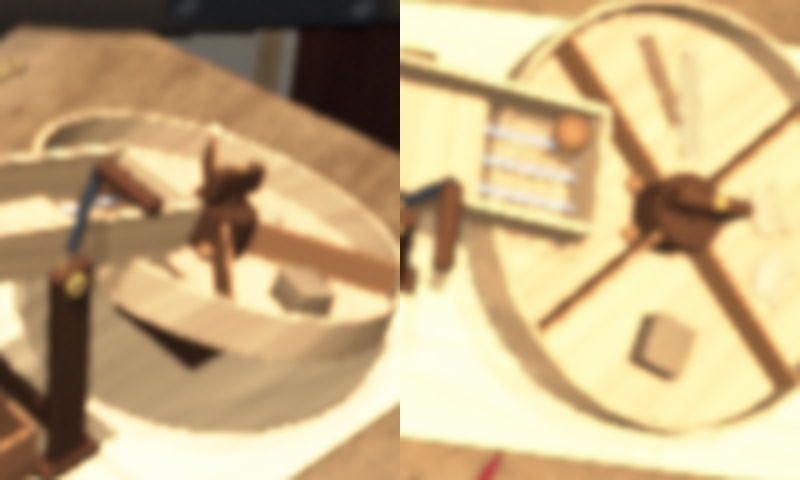

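arm_command([
  [-4, 0, 0, 0, 0, 0],
  [-8, 0, 0, 0, 0, 0],
  [-12, 0, 0, 0, 0, 0],
  [-16, 0, 0, 0, 0, 0],
  [-20, 0, 0, 0, 0, 0],
  [-24, 0, 0, 0, 0, 0],
  [-27.9, 0, 0, 0, 0, 0],
  [-27.9, 0, 0, 0, 0, 0],
  [-27.9, 0, 3, 0, 0, 0],
  [-27.9, 0, 6, 0, 0, 0],
  [-27.9, 0, 8, 0, 0, 0],
  [-27.9, 0, 8, 0, 0, 0],
])

```text
t: 12.93
eef_pos: [523.1, 77.3, 465.3]
tcp_rot: [-3.137, 0.002, 1.396]
ft_force: [-0.4, -0.0, 0.1]
opening: 0.47
```

arm_command([
  [0, 0, 0, 0, 0, 0],
  [0, 0, 0, 0, 0, 0],
  [0, 0, 0, 0, 0, 0],
  [0, 0, 0, 0, 0, 0],
  [0, 0, 0, 0, 0, 0],
  [0, 0, 0, 0, 0, 0],
], jaw=0)

```text
t: 13.43
eef_pos: [523.6, 77.8, 469.7]
tcp_rot: [3.138, 0.001, 1.396]
ft_force: [-1.1, -1.7, 4.9]
opening: 0.159
```

arm_command([
  [0.8, 0, -0.27, 0, 0, 0],
  [1.6, 0, -0.49, 0, 0, 0],
  [2.5, 0, -0.62, 0, 0, 0],
  [3.35, 0, -0.66, 0, 0, 0],
  [3.8, 0, -0.65, 0, 0, 0],
  [4.2, 0, -0.62, 0, 0, 0],
  [4.6, 0, -0.57, 0, 0, 0],
  [5.1, 0, -0.49, 0, 0, 0],
  [5.1, 0, -0.49, 0, 0, 0],
  [5.1, 0, -0.49, 0, 0, 0],
  [5.1, 0, -0.49, 0, 0, 0],
  [5.1, 0, -0.49, 0, 0, 0],
])

```text
t: 14.43
eef_pos: [532.9, 128.0, 475.0]
tcp_rot: [3.136, 0.0, 1.396]
ft_force: [3.9, -1.0, 4.9]
opening: 0.163
```

arm_command([
  [0, 0, 0, 0, 0, 0],
  [0, 0, 0, 0, 0, 0],
  [0, 0, 0, 0, 0, 0],
  [0.5, 0, 0.12, 0, 0, 0],
  [0.9, 0, 0.24, 0, 0, 0],
  [1.26, 0, 0.36, 0, 0, 0],
  [1.26, 0, 0.36, 0, 0, 0],
  [1.26, 0, 0.36, 0, 0, 0],
  [1.26, 0, 0.36, 0, 0, 0],
  [1.26, 0, 0.36, 0, 0, 0],
  [1.26, 0, 0.36, 0, 0, 0],
  [1.26, 0, 0.36, 0, 0, 0],
])

```text
t: 15.43
eef_pos: [535.2, 140.4, 471.1]
tcp_rot: [3.136, -0.0, 1.396]
ft_force: [5.1, -1.1, 3.9]
opening: 0.161
```

```bash
python3 - <<'E'
from h import *
s=state(); r=R(s['tcp_rot']).T; print(s['t'],s['eef_pos'].round(1),s['opening'],r@s['ft_force'])
a=read_camera("scene")[:,:,::-1]; o=cv2.imread('pics/s5.png'); cv2.imwrite('pics/s6.png',a)
# tray region in scene: what changed since s5
print('tray floor px approx',[296,208]); d=np.abs(a.astype(int)-o).sum(2)[185:235,272:322]
for row in d[::3,::3]: print(' '.join(f'{x:3d}' for x in row))
E
```

```text
15.4333 [535.2 140.4 471.1] 0.16084506696882225 [-0.25143479  5.20742212 -3.85591505]
tray floor px approx [296, 208]
  0   1   0   1   0   1  13 267 420  77 221 177  49  63  12   3   0
  1   1   0   0   1   0   1  11 199  46 158  13  10   1   0   3   3
  0   0   1   1   1   3   3   0   7  37   7   2   1   0   3   8  30
  0   1   1   2  28 115   9   0   5   1   1   3   1   1   4  20   6
  1   1   8  96  27  37   2   1  12   2   2   4   2   5   5   1   0
  0   1  14  36  20  37  10   2  18  14   0   1   4  31  38   3  24
  1   2   6  37   2  35  12   3   4  74   5   1   0  11 133  54   3
  2   0   1  29  12  71 130   5   2 145 181  16   4   4  36 149  13
  1   0   2  14 209  79 117 157 106 231 237 184  10  83 136  57   3
  1   1   0   3  44 185 131  15  36 192 158  79  36  94  41  36   6
  0   3   2   2   6  25 132  20   2  37  87 110  38  36  37  33  92
  1   2   3   3   5  28  89 102  12   7  53  36  32  33  32  56  97
  4   1   6  18   4   8  24 116 117  32  29  34  32  38 135 280 310
 61  33 104  56  75   8   8  21  37  25  19  32  60 184 156 254 287
181 164 150 183 170 144  10  25  37  26  22 154 126  17  25  65 152
174 170 179 148 186 175 150  24  32  65  23  48   3  23  24  28  31
175 166 175 181 158 179 178 153 199 221 157 130  63  46  38  34  24
```

arm_command([
  [-0.6, 0, -0.18, 0, 0, 0],
  [-1.2, 0, -0.32, 0, 0, 0],
  [-1.8, 0, -0.42, 0, 0, 0],
  [-2.4, 0, -0.48, 0, 0, 0],
  [-3.05, 0, -0.5, 0, 0, 0],
  [-3.05, 0, -0.5, 0, 0, 0],
  [-3.05, 0, -0.5, 0, 0, 0],
  [-3.05, 0, -0.5, 0, 0, 0],
  [-3.05, 0, -0.5, 0, 0, 0],
])

```text
t: 16.23
eef_pos: [529.3, 110.5, 476.4]
tcp_rot: [3.138, -0.0, 1.396]
ft_force: [0.3, -0.5, 7.1]
opening: 0.159
```

arm_command([
  [0, 0, 0, 0, 0, 0],
  [0, 0, 0, 0, 0, 0],
  [0, 0, 0, 0, 0, 0],
  [0, 0, 0, 0, 0, 0],
  [0, 0, -3, 0, 0, 0],
  [0, 0, -6, 0, 0, 0],
  [0, 0, -8, 0, 0, 0],
  [0, 0, -8, 0, 0, 0],
  [0, 0, -8, 0, 0, 0],
], jaw=4.5)

```text
t: 16.98
eef_pos: [529.0, 110.5, 555.7]
tcp_rot: [3.138, 0.0, 1.396]
ft_force: [0.7, 1.1, -0.2]
opening: 0.477
```

```bash
cat >> h.py <<'E'
G=(np.array([556.1,-195.2,305.5]),R([-2.745,-.005,-.176]))  # held knob at carousel .785
E
python3 - <<'E'
from h import *
s=state(); print(s['t'],s['eef_pos'].round(1),s['tcp_rot'].round(3),s['joints'].round(2))
up=(G[0]-G[1][:,2]*140,G[1]); print('to hover',delta(up))
E
```

```text
16.9833 [529.  110.5 555.7] [3.138 0.    1.396] [ 0.08  0.25  1.54 -0.    1.36 -1.31]
to hover [-35.04   7.86  12.14  17.74  17.93  88.78]
```

arm_command([
  [-35, 7.9, 12.1, 17.7, 17.9, 88.8],
  [-35, 7.9, 12.1, 17.7, 17.9, 88.8],
  [-35, 7.9, 12.1, 17.7, 17.9, 88.8],
  [-35, 7.9, 12.1, 17.7, 17.9, 88.8],
  [-35, 7.9, 12.1, 17.7, 17.9, 88.8],
  [-35, 7.9, 12.1, 17.7, 17.9, 88.8],
  [-35, 7.9, 12.1, 17.7, 17.9, 88.8],
  [-35, 7.9, 12.1, 17.7, 17.9, 88.8],
  [-35, 7.9, 12.1, 17.7, 17.9, 88.8],
  [-35, 7.9, 12.1, 17.7, 17.9, 88.8],
  [-35, 7.9, 12.1, 17.7, 17.9, 88.8],
  [-35, 7.9, 12.1, 17.7, 17.9, 88.8],
])

```text
t: 17.98
eef_pos: [546.2, -249.1, 432.2]
tcp_rot: [-2.766, -0.019, -0.077]
ft_force: [0.8, -0.5, -0.3]
opening: 0.473
```

arm_command([
  [0, 0, 0, 0, 0, 0],
  [0, 0, 0, 0, 0, 0],
])

```text
t: 18.15
eef_pos: [546.3, -248.1, 433.4]
tcp_rot: [-2.769, -0.023, -0.066]
ft_force: [-0.1, 1.0, 0.8]
opening: 0.472
```

```bash
python3 - <<'E'
from h import *
s=state(); print(s['t'],s['eef_pos'].round(1),s['tcp_rot'].round(3))
up=(G[0]-G[1][:,2]*140,G[1]); print('rest to hover',delta(up),'to grip',delta(G))
a=read_camera("scene")[:,:,::-1].copy();b=read_camera("top")[:,:,::-1].copy()
cv2.imwrite('pics/s7.png',a);cv2.imwrite('pics/t7.png',b)
o=cv2.imread('pics/top0.png');os=cv2.imread('pics/scene0.png')
for n,x,y,(u0,u1,v0,v1) in(("top",b,o,(295,400,135,205)),("scene",a,os,(265,350,125,240))):
    d=cv2.GaussianBlur(np.abs(x.astype(int)-y).sum(2).astype(np.float32),(0,0),.7); m=np.zeros(d.shape,np.uint8); m[v0:v1,u0:u1]=(d[v0:v1,u0:u1]>90)
    c,_,q,ce=cv2.connectedComponentsWithStats(m)
    for i in range(1,c):
        if q[i,4]>5: u,v=ce[i].round().astype(int); print(n,q[i].tolist(),ce[i].round(1),'now',x[v,u][::-1],'was',y[v,u][::-1])
print('expected tray-ball px', proj("top",st(0,275,40)),proj("scene",st(0,275,40)))
E
```

```text
18.15 [ 546.3 -248.1  433.4] [-2.769 -0.023 -0.066]
rest to hover [-0.02 -0.02 -0.12  1.29  1.42  6.22] to grip [ 0.34 -0.31 13.87  1.29  1.42  6.22]
top [383, 139, 11, 11, 78] [387.9 144.5] now [140  94  56] was [252 231 163]
top [341, 149, 11, 18, 130] [346.1 156.4] now [252 248 190] was [226 153  90]
top [392, 156, 4, 4, 13] [393.6 157.6] now [135  98  62] was [226 192 131]
top [398, 158, 2, 11, 18] [398.6 163. ] now [174 145  96] was [249 240 177]
top [342, 171, 3, 3, 6] [343.2 171.8] now [226 214 148] was [177 143  97]
top [370, 172, 24, 10, 122] [381.  176.6] now [246 230 191] was [157 142 128]
top [396, 178, 4, 6, 19] [397.8 180.4] now [253 242 178] was [153 117  74]
top [382, 193, 18, 12, 98] [389.9 199.4] now [247 226 157] was [220 174 120]
top [393, 201, 7, 4, 21] [396.5 202.8] now [253 247 188] was [213 168 117]
scene [316, 132, 5, 3, 10] [318.3 133.2] now [227 209 157] was [195 167 114]
scene [333, 135, 17, 10, 112] [341.5 139.3] now [251 233 181] was [153 107  75]
scene [328, 140, 12, 7, 46] [333.  143.3] now [181 147 122] was [238 216 178]
scene [304, 148, 14, 13, 107] [310.9 154.2] now [253 245 199] was [123  82  52]
scene [338, 155, 12, 10, 94] [344.5 159.9] now [236 206 149] was [86 57 36]
scene [288, 210, 4, 5, 13] [289.8 212.2] now [122  80  50] was [222 154  97]
expected tray-ball px [[317.82190108 179.2199891 ]] [[297.1359356  211.13871143]]
```

```bash
python3 - <<'E'
from h import *
for n,f,g,(u0,u1,v0,v1) in(("top",'t7','top0',(302,335,155,196)),("scene",'s7','scene0',(276,318,192,232))):
    x=cv2.imread(f'pics/{f}.png').astype(int);y=cv2.imread(f'pics/{g}.png').astype(int)
    d=(x-y).sum(2)[v0:v1:2,u0:u1:2]; print(n,u0,v0)
    for r in d: print(' '.join(f'{k:4d}' for k in r))
E
```

```text
top 302 155
  15   11   12   17   11   11    9   -4    9   13   13   12   12   11   10    9    9
  16   13   21   10    4   17   16   11   15   17   15   18   16   23   15   12   10
  14   18   20   -7  -18   12    6   16    9   13   15   17   15   22   13    9   11
  15   20   47   13    2    6    7   12    8   12    7   12    9   17   13   10    9
  15   18   52   18   14   13  -16   -7    9   12    5   12    7   17    9   10   10
  15   18   13  -20    6  -17  -55  -60  -15   11   17   12   14   14   10    9   10
  15   24   22  -10  -10  -75  -89  -47  -68    6   15   11   12   11   10    7    9
  13   33   37   -3  -34  -66  -17   40  -75  -19   11   14   15   11   10   10    9
  15   35   45   -4  -14  -25    5    4  -74  -30   19   13    9   12   10    9    9
  16   24   53   15   19   33   44   13    0   21   32   12    0   10   12   11   10
  17   12    5    5    3   16   18    8   17   28   37   20   14   28   42   18   12
  11   14   13    8    2   14   11   19   11    9    3    7   10   15   13    8    6
  14   15   14   12   15   14   14   15   12   12   15   16    8   1
[... 2110 characters left out ...]
   17   22   29   26   32   31   22   17   12   15   18   13   14   16
  17   23   25   14   15   12   13   18   27   29   25   23   18   18   17   19   15   15   16   20   28
  27   20   24   30   13   12   14   17   20   22   21   19   18   19   15   11   18   19   27   33   24
  30   28   21   24   31   17   17   13   10   17   14   17   19   17   15   14   22   30   29   18   16
  25   27   27   19   23   27   17   17   18   17   17   17   15   16   16   24   32   21   16   15   14
  26   27   27   25   20   24   28   16   17   18   14   13   12   18   30   25   17   15   15   15   15
  24   23   26   26   26   18   21   29   18   13   15   23   25   32   21   16   16   15   15   14   14
```

arm_command([
  [0, 0, 0, 1.29, 1.42, 6.22],
  [0.34, -0.31, 3, 1.29, 1.42, 6.22],
  [0.34, -0.31, 6, 1.29, 1.42, 6.22],
  [0.34, -0.31, 9, 1.29, 1.42, 6.22],
  [0.34, -0.31, 12, 1.29, 1.42, 6.22],
  [0.34, -0.31, 13.8, 1.29, 1.42, 6.22],
  [0.34, -0.31, 13.8, 1.29, 1.42, 6.22],
  [0.34, -0.31, 13.8, 1.29, 1.42, 6.22],
])

```text
t: 18.92
eef_pos: [556.8, -195.2, 307.2]
tcp_rot: [-2.745, -0.005, -0.177]
ft_force: [-0.4, 0.2, 0.7]
opening: 0.475
```

arm_command([
  [0, 0, 0, 0, 0, 0],
  [0, 0, 0, 0, 0, 0],
  [0, 0, 0, 0, 0, 0],
  [0, 0, 0, 0, 0, 0],
  [0, 0, 0, 0, 0, 0],
  [0, 0, 0, 0, 0, 0],
], jaw=0)

```text
t: 19.42
eef_pos: [556.0, -195.6, 307.8]
tcp_rot: [-2.745, -0.005, -0.178]
ft_force: [-6.6, -0.3, 5.4]
opening: 0.182
```

```bash
python3 - <<'E'
from h import *
s=state(); r=R(s['tcp_rot']).T; print(s['t'],s['eef_pos'].round(1),s['opening'],s['joints'].round(2),r@s['ft_force'],r@s['moment'],delta(G))
p=tri((288,210),(314,168)); print('large ball',p.round(0), (Zs.T@(p-[O[0],O[1],0])).round(0), onz("top",(314,168),35).round(0), onz("scene",(288,210),35).round(0))
E
```

```text
19.4167 [ 556.  -195.6  307.8] 0.18248174456453423 [-0.5   0.57  1.74  0.45  1.01 -0.6 ] [-6.39112809 -0.77742412 -5.53098501] [-0.25687791 -1.15149453 -0.10798587] [ 0.01  0.05  0.23 -0.01 -0.04 -0.13]
large ball [656. 180.  27.] [ 35. 290.  27.] [658. 182.  35.] [647. 184.  35.]
```

arm_command([
  [-0.05, 0, 0, 0, 0, -3],
  [-0.05, 0, 0, 0, 0, -6],
  [-0.05, 0, 0, 0, 0, -10],
  [-0.05, 0, 0, 0, 0, -14],
  [-0.05, 0, 0, 0, 0, -18],
  [-0.05, 0, 0, 0, 0, -22],
  [-0.05, 0, 0, 0, 0, -26],
  [-0.05, 0, 0, 0, 0, -30],
  [-0.05, 0, 0, 0, 0, -34],
  [-0.05, 0, 0, 0, 0, -37],
  [-0.05, 0, 0, 0, 0, -40],
  [-0.05, 0, 0, 0, 0, -40],
])

```text
t: 20.42
eef_pos: [555.8, -195.6, 307.8]
tcp_rot: [-2.835, -0.256, 0.483]
ft_force: [-5.1, -1.8, 6.1]
opening: 0.179
```

```bash
python3 - <<'E'
from h import *
s=state(); r=R(s['tcp_rot']).T; print(s['t'],s['eef_pos'].round(1),s['opening'],s['joints'].round(2),r@s['ft_force'],r@s['moment'],delta(G))
E
```

```text
20.4167 [ 555.8 -195.6  307.8] 0.17853234259027245 [-0.5   0.57  1.74  0.45  1.01 -1.3 ] [-3.66602866 -2.93840032 -6.6946638 ] [ 0.35584777 -0.72988152 -0.00900793] [-1.0e-02  6.0e-02  2.3e-01  3.0e-02 -1.0e-01  4.0e+01]
```

arm_command([
  [-0.03, 0, 0, 0, 0, -3],
  [-0.03, 0, 0, 0, 0, -7],
  [-0.03, 0, 0, 0, 0, -11],
  [-0.03, 0, 0, 0, 0, -15],
  [-0.03, 0, 0, 0, 0, -20],
  [-0.03, 0, 0, 0, 0, -25],
  [-0.03, 0, 0, 0, 0, -30],
  [-0.03, 0, 0, 0, 0, -35],
  [-0.03, 0, 0, 0, 0, -40],
  [-0.03, 0, 0, 0, 0, -45],
  [-0.03, 0, 0, 0, 0, -48],
  [-0.03, 0, 0, 0, 0, -50],
])

```text
t: 21.42
eef_pos: [555.7, -195.6, 307.8]
tcp_rot: [3.134, -0.397, 1.395]
ft_force: [-3.6, -0.6, 5.7]
opening: 0.181
```

arm_command([
  [0, 0, 0, 0, 0, 0],
  [0, 0, 0, 0, 0, 0],
  [0, 0, 0, 0, 0, 0],
  [0, 0, 0, 0, 0, 0],
])

```text
t: 21.75
eef_pos: [555.7, -195.5, 307.8]
tcp_rot: [3.136, -0.397, 1.392]
ft_force: [-3.7, -0.6, 6.1]
opening: 0.18
```

```bash
python3 - <<'E'
from h import *
s=state(); r=R(s['tcp_rot']).T; print(s['t'],s['eef_pos'].round(1),s['opening'],s['joints'].round(2),r@s['ft_force'],r@s['moment'],delta(G))
E
```

```text
21.75 [ 555.7 -195.5  307.8] 0.1797586339152563 [-0.5   0.57  1.74  0.45  1.01 -2.17] [ 1.21028388 -3.45874767 -6.12870465] [ 0.47342595  0.14307239 -0.02446038] [-5.000e-02  4.000e-02  2.300e-01  8.000e-02 -1.200e-01  8.975e+01]
```

arm_command([
  [0, 0, 0, 0, 0, 0],
  [0, 0, 0, 0, 0, 0],
  [0, 0, 0, 0, 0, 0],
  [0, 0, 0, 0, 0, 0],
  [0, 0, -3, 0, 0, 0],
  [0, 0, -6, 0, 0, 0],
  [0, 0, -10, 0, 0, 0],
  [0, 0, -14, 0, 0, 0],
  [-3, 0, -17, 0, 0, 0],
  [-6, 0, -20, 0, 0, 0],
  [-10, 0, -22, 0, 0, 0],
  [-14, 0, -23, 0, 0, 0],
], jaw=4.5)

```text
t: 22.75
eef_pos: [516.1, -407.4, 468.5]
tcp_rot: [3.131, -0.394, 1.396]
ft_force: [0.6, -0.2, 0.4]
opening: 0.475
```

arm_command([
  [-4, 0, -1, 0, 0, 0],
  [-8, 0, -2, 0, 0, 0],
  [-12, 0, -3, 0, 0, 0],
  [-16, 0, -4, 0, 0, 0],
  [-20, 0, -5, 0, 0, 0],
  [-24, 0, -6, 0, 0, 0],
  [-24, 0, -6, 0, 0, 0],
  [-24, 0, -6, 0, 0, 0],
])

```text
t: 23.42
eef_pos: [472.3, -648.8, 425.5]
tcp_rot: [3.137, -0.399, 1.39]
ft_force: [0.8, 0.8, -0.5]
opening: 0.473
```

```bash
python3 - <<'E'
from h import *
s=state(); print(s['t'],s['eef_pos'].round(1),s['opening'],s['ft_force'].round(1))
a=read_camera("scene")[:,:,::-1].copy();b=read_camera("top")[:,:,::-1].copy()
cv2.imwrite('pics/s8.png',a);cv2.imwrite('pics/t8.png',b)
o=cv2.imread('pics/t7.png'); d=np.abs(b.astype(int)-o).sum(2); print('sieve region change (lever, tray)',d[150:196,300:372].max(),(d[150:196,300:372]>90).sum())
# balls in the front bin near the hub: predicted pixel positions for bin frame (x,y)
O2=O+Rc@[3.5,-5.7,0]; Rb=Rc@R([0,0,2.356])
for q in((30,5,7),(7,30,7),(30,30,7),(100,7,7),(7,100,7),(100,0,34),(0,100,34),(-100,0,34),(0,-100,34),(80,80,0)): 
    u=proj("top",O2+Rb@q)[0]; i=u.round().astype(int); print(q,u.round(1),b[i[1],i[0]][::-1])
g=b.astype(int); sub=g[165:225:2,385:425:2]
print('R-B map u385.. v165..'); 
for r in sub: print(' '.join(f'{k[2]-k[0]:4d}/{k.sum()//3:3d}' for k in r))
E
```

```text
23.4167 [ 472.3 -648.8  425.5] 0.47252944135096814 [ 0.8  0.8 -0.5]
sieve region change (lever, tray) 121 3
(30, 5, 7) [404.9 191.3] [195 140  88]
(7, 30, 7) [414.4 193.9] [236 194 132]
(30, 30, 7) [409.4 198.1] [252 238 172]
(100, 7, 7) [389.7 204.9] [244 203 135]
(7, 100, 7) [426.7 212.7] [244 220 149]
(100, 0, 34) [393.4 201.7] [235 188 124]
(0, 100, 34) [433.7 210.4] [231 191 125]
(-100, 0, 34) [436.8 165.2] [198 145  96]
(0, -100, 34) [397.5 154.9] [222 202 146]
(80, 80, 0) [406.2 221.4] [252 236 169]
R-B map u385.. v165..
 101/195   92/209   85/215   95/199   96/187   78/164   72/213   79/141   80/ 93   87/101  107/157   88/212   75/223   71/225   75/223   84/218   83/219   81/220   84/218   86/217
  70/195   80/199   89/196   90/188   93/183   72/160   73/217   95/173   82/100   81/ 94   95/112  109/178   81/219   72/225   71/225   78/221   84/218   81/220   80/220   83/218
  23/230   34/221   44/201   33/207   35/204   56/159   78/217   91/207   89/140   82/ 94   86/ 96  110/142   94/208   74/224   70/226   71/225   82/219   87/215   89/212   96/198
  79/186   78/190   72/185
[... 4133 characters left out ...]
 83/219   80/220   78/222   85/218   89/215   90/215   84/218   81/220   82/219   80/221   73/224   71/225   73/224   70/226   71/225   81/220   83/219   87/216
  85/216   89/215   86/217   83/219   80/220   81/220   87/216   89/215   88/216   82/219   84/218   82/219   77/222   69/226   72/225   73/224   69/226   74/224   83/219   83/218
  86/211   86/217   87/216   84/218   81/220   78/221   82/219   88/215   89/215   85/217   82/219   83/219   80/220   74/224   69/226   73/224   71/225   69/226   78/221   84/218
  90/173   88/210   88/216   85/217   82/219   80/220   78/221   84/218   88/216   89/215   84/218   83/219   83/219   79/221   71/225   70/226   72/225   68/227   70/226   82/219
```

```bash
python3 - <<'E'
from h import *
b=cv2.imread('pics/t8.png'); a=cv2.imread('pics/s8.png')
O2=O+Rc@[3.5,-5.7,0]; Rb=Rc@R([0,0,2.356])
for q in((8,155,7),(8,140,7),(22,150,7),(8,120,7),(8,100,7)): print(q,proj("top",O2+Rb@q)[0].round(1),proj("scene",O2+Rb@q)[0].round(1))
for n,im,(u0,u1,v0,v1) in(("top",b,(412,450,200,240)),):
    print(n,u0,v0,'mean brightness')
    for v in range(v0,v1): print(v,' '.join(f'{int(im[v,u].mean()):3d}' for u in range(u0,u1)))
E
```

```text
(8, 155, 7) [436.1 227.5] [406.1 173. ]
(8, 140, 7) [433.5 223.6] [401.9 171.7]
(22, 150, 7) [432.4 228.9] [405.2 174.6]
(8, 120, 7) [430.  218.2] [396.4 170. ]
(8, 100, 7) [426.5 212.9] [390.8 168.3]
top 412 200 mean brightness
200 219 219 218 218 220 221 217 203 169 126  99  93  94  99 120 156 194 214 222 225 227 228 228 228 228 226 225 221 216 211 210 213 216 220 220 220 220 219
201 220 220 218 218 219 221 220 213 190 150 113  98  94  94 103 131 172 202 216 224 226 227 228 228 228 228 227 226 222 219 218 217 218 219 221 220 220 220
202 221 220 219 218 218 218 221 218 207 177 135 106  93  93  96 112 147 183 208 220 225 226 227 228 228 228 228 227 224 223 221 220 219 219 220 220 220 219
203 220 219 219 218 218 219 220 221 215 197 159 120  98  93  93 101 124 163 195 215 222 225 227 227 228 228 228 228 226 224 222 220 220 219 219 220 221 218
204 221 220 220 219 218 218 219 221 219 209 183 143 109  96  93  95 107 137 175 203 217 223 226 227 228 228 228 228 227 226 224 222 220 219 219 219 220 217
205 221 220 220 220 218 217 217 219 220 217 203 172 129 101  93  92  98 115 149 185 210 221
[... 4668 characters left out ...]
 141 146 154 162 170 175 177 179 180 181 181 182 183 182 184 183 184 183 180
236 204 207 211 212 214 215 214 210 203 197 192 187 182 176 174 169 159 150 152 159 163 169 173 176 177 177 177 177 178 177 178 178 178 179 178 177 174 167
237 186 193 200 206 209 211 210 206 199 193 189 186 184 183 182 176 167 163 168 176 181 182 183 184 182 182 181 179 179 179 178 177 177 175 172 166 158 151
238 182 190 197 205 209 209 203 193 184 180 176 172 172 171 175 176 175 176 179 186 190 190 189 189 189 189 187 187 184 184 183 181 178 176 168 160 150 145
239 209 211 213 213 209 201 187 171 163 160 158 159 162 169 176 182 183 185 187 189 191 190 190 190 190 189 191 190 190 188 186 184 179 172 164 156 151 148
```

```bash
python3 -c "
from cell import *
print(job_done(), state()['t'])"
```

```text
the job is handed in; nothing more can be done
the job is handed in; nothing more can be done
```

The job is done and handed in at about 23.5 s of the 72 s. The arm was well clear and touching nothing, but no verdict was reported.

**What I did**
- I turned the carousel by its knob to about 0.785 rad, so the empty bin was under the barred end.
- I rocked the sieve by its lever to about +0.35 to +0.39 rad. A picture then showed both small balls in the empty bin beside the hub, and only the large ball left on the bars.
- I tipped the sieve to about -0.35 rad and brought the lever back to its starting position.
- I turned the carousel by 1.57 rad to about 2.356 rad, with wrist forces under 10 N.

**Last checks**
- **Large ball:** triangulated at about 27 to 35 mm above the table, inside the tray.
- **Small balls:** two ball-sized blobs at top-camera pixels (433, 222) and (435, 226), against the wall and rim of the front bin, within about 2 pixels of where I predicted.
- **Sieve:** level by the lever, which came back to within about 1 mm of where I first gripped it; I did not measure the tilt itself.
- **Carousel angle:** the bin walls in the last top image lie along the diagonals, as expected with that bin at the front. I judged this from pixel values, since the picture views were used up.

**Disagreements**
- The first knob estimate was about 6 mm off, which I corrected from the wrist force while gripping.
- The gripper read about 18 mm on the 14 mm knob.
- Two-camera heights came out about 6 to 8 mm low on the balls in the sieve.
- I did not check the thumb plane, cork block and spool clamp at the end; the arm passed high above the table.

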